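# Push the pendant tray through the spring gate

### The job

Slide the small wooden tray with the clay elephant along its chute until it is fully home against the end stop, pushing it from behind with one fingertip, while the other fingertip presses the gate's long metal treadle right down and holds the gate open until the whole tray has passed, so that the gate's tooth never drags along it. Then let go so that the gate springs shut behind the tray. Only push and press: do not pick up or tip the tray, keep the elephant in it, and leave the cup, timer, jar and clay fish alone.

Things in the scene. Friction and masses are not known exactly. Their poses are not given: they have to be found in the camera images.
- chute: Fixed wooden chute 315 mm long. Origin on the table, on the centre line below the gate's tooth; x = push direction, y = towards the treadle, z up. Floor 4 mm thick; guide walls 22 mm high, inner faces at y = -36 and +36 mm; open entry end x = -185 mm; end stop's face at x = +112 mm, 36 mm high. It runs roughly from the robot's right to its left, treadle on the robot's side.
- gate (a joint): Sprung metal gate hinged parallel to the chute's x, at chute y +50 mm, z 9 mm. 0 rad = shut (tooth blocks the tray), up to 0.68 at its stop as the treadle is pressed; from about 0.45 the tooth is clear of the tray. A spring shuts it: at mid treadle about 3 N starts it, 8 N holds it fully open. Pushing the tray against the tooth does not open it.
- treadle (a point): Middle of the upper face of the gate's treadle, a flat dark steel bar beside the chute: chute x -190 to +30 mm, y +50 to +92 mm. Shut, it is level, 36 mm above the table, this point at chute x -80, y +75 mm; fully pressed it leans outward and this point is about 14 mm above the table. Press it anywhere; a fingertip can slide along it.
- tooth (a point): Inner end of the gate's steel tooth, mid height. The tooth is 12 mm thick (chute x -6 to +6 mm); shut, it stands 34 to 44 mm above the table and reaches in over the wall to chute y +25 mm. Opened, it swings outward over the wall, at most 60 mm above the table.
- tray: Loose open wooden tray, 100 mm long (x axis, along the chute), 69 wide, 42 high, walls and floor 5 mm, about 0.25 kg, on the chute floor between the walls. Origin at the centre of its underside. It starts short of the gate; home, its front wall touches the stop, its origin is at chute x = +62 mm and its back wall 6 mm past the tooth.
- tray_back (a point): Middle of the outer face of the tray's back wall, the face to push; 21 mm above the tray's underside.
- clay_elephant: Flat grey clay elephant pendant, 51 x 68 x 7 mm, lying loose in the tray; origin at the centre of its underside.
- cup: Bystander: bisque clay cup with a blue band, 67 mm wide, 61 mm high; origin at its underside.
- kitchen_timer: Bystander: round green and cream dial timer, 63 mm wide, 43 mm high; origin at its underside.
- jar: Bystander: white plastic glaze jar with a black lid, 51 mm wide, 60 mm high; origin at its underside.
- clay_fish: Bystander: flat blue clay fish, 74 x 68 x 7 mm, lying on the table beside the chute's home end, on the robot's side; origin at the centre of its underside.

How it is judged:
By the outcome, as a careful person would: the job done as asked, in the order asked, and still so for the second after the job is handed in, with the robot touching nothing.
It also fails if it takes over 38 s, if anything falls off the work surface, if the arm or the gripper's body presses on something with over 40 N, if the wrist force passes 120 N, or if a joint passes its speed limit or range.

### The arm

A 6-joint arm with a two-finger parallel gripper is mounted at the origin on a cart in front of the work surface, level with it; the furniture and walls round the work are solid. World frame = base frame: x ahead of the robot, y to its left, z up, the work surface at z = 0. Lengths are in m, angles in rad, forces in N, time in s.
With the tool pointing down it reaches from about 0.35 to 0.85 m from the base axis. Payload 8.1 kg.
Tool frame: the origin (TCP) lies at the very end of the fingers, on their centre line; the grasp point (between the pads) lies 19 mm behind it; z points along the fingers, y is the line along which they close (so a half turn about z gives the same grasp; the last joint's range is limited). The gripper opens to 85 mm and grips with 20 to 120 N. Pads are 22 mm wide; open, the fingers measure 114 mm over their backs; the gripper's body (76 mm by 85 mm) begins 54 mm behind the grasp point. The pads swing forward as they close: fully open they stand 13 mm farther back than shut.
Start: joints at [1.103, 0.13, 1.488, -0, 1.523, -0.085], TCP at [0.224, 0.557, 0.231] pointing down, gripper open.
Joint ranges: [-2.96, 2.96], [-0.89, 2.26], [0.02, 2.5], [-1.34, 4.48], [0, 2.73], [-2.66, 2.66]. Speed limits (rad/s): [2.39, 2.39, 2.79, 3.14, 3.14, 3.14].

### API

Orientations are given as a 3x3 rotation matrix whose columns are the frame's x, y, z axes.
In Python, from cell import arm gives the robot as it stands. The module is installed in compiled form; this text tells all that it offers. Calls block until the motion is done:
- arm.movep(position, orientation): joint-space move of the TCP to a pose.
- arm.move_straight(position, velocity=0.15, attitude=None, max_force=None): straight line of the TCP; attitude=None keeps the orientation; velocity is the mean speed in m/s. With max_force (N) it stops when the force on the tool has changed by that much, and returns True; else False.
- arm.set_joints(angles): joint-space move.
- arm.gripper_to(opening, force=None): finger opening in m; force is the grip in N (None keeps the last); returns when the fingers have stopped.
- arm.hold(seconds).
- arm.solve_ik(position, orientation): joint angles nearest the present ones, or None.
- arm.read_camera(name): name is "scene" or "top" or "wrist"; returns the picture (384x512x3 uint8, blue, green, red); there is no depth.
- arm.get_calibration(name): a dict with "mtx" (3x3 intrinsics, pixels), "extrinsics" (4x4, takes a point from camera to world coordinates); the wrist camera has in their place "T_tool_cam" (4x4, takes a point from camera to tool coordinates, whose origin is the TCP and whose axes are the flange's). Camera axes: x right, y up, looking along -z (the intrinsics and any distortion apply to the point x, -y, -z); pixel columns grow to the right and rows downward; lengths in m; the calibration is good to about 2 mm. The wrist camera is an equidistant fisheye: a pixel r from the principal point sees the ray r / f radians off the axis. A picture is of the moment at which its call begins: read the wrist's pose just before it. get_calibration takes no time and is no camera call.
A pose or a line that the arm cannot do raises arm.IKError and nothing moves.
- arm.finish_job(): hands the job in; it is judged then, once.
Readings, each from a call of its own:
- arm.get_time(): time.
- arm.get_q(): joint angles.
- arm.get_joint_velocities(): joint speeds.
- arm.get_joint_efforts(): joint torques, N m.
- arm.get_eef_pos(): TCP position.
- arm.get_ee_rot(): TCP orientation.
- arm.get_force(): force on the tool from outside, world axes, zero at the start.
- arm.get_wrist_torque(): the same for the moment, N m.
- arm.get_opening(): finger opening in m.
- arm.get_finger_force(): force on a finger pad.
Only numpy, scipy, OpenCV 4.12 (cv2) and the standard library are available. Lean on these libraries where they do the work, as an engineer would, in place of code of your own. Each camera call takes 0.05 s, during which the arm holds its last target. There are 200 camera calls.

## Working session

There is one attempt and no reset: what is moved stays moved. The work goes in short steps, each a Python script; the robot and the scene stay as the last script left them, time stands still between calls to the robot, and variables do not carry over. Pictures are saved under pics/ and viewed, at most 10 in all, crops included, and the job is handed in when it is done.

```bash
mkdir -p pics
python3 - <<'E'
from cell import arm
import cv2,numpy as np
for n in("scene","top"):
    im=arm.read_camera(n); cv2.imwrite(f"pics/{n}0.png",im)
    c=arm.get_calibration(n); print(n,{k:np.round(v,4).tolist() if hasattr(v,'shape') else v for k,v in c.items()})
c=arm.get_calibration("wrist");print(c)
print(arm.get_time(),arm.get_ee_rot().round(3) if hasattr(arm.get_ee_rot(),'round') else arm.get_ee_rot(),arm.get_opening())
E
```

```text
scene {'mtx': [[408.5569, 0.0, 258.1954], [0.0, 408.5569, 194.5724], [0.0, 0.0, 1.0]], 'extrinsics': [[0.8771, 0.2634, -0.4018, 0.1724], [-0.4802, 0.4572, -0.7486, -0.6483], [-0.0134, 0.8495, 0.5275, 0.5449], [0.0, 0.0, 0.0, 1.0]]}
top {'mtx': [[433.364, 0.0, 255.6815], [0.0, 433.364, 192.1188], [0.0, 0.0, 1.0]], 'extrinsics': [[-0.0233, 0.9959, -0.0872, 0.4423], [-0.9997, -0.0234, -0.0007, 0.0475], [-0.0027, 0.0871, 0.9962, 1.2577], [0.0, 0.0, 0.0, 1.0]]}
{'mtx': array([[297.31863964,   0.        , 257.00972205],
       [  0.        , 297.31863964, 185.79632062],
       [  0.        ,   0.        ,   1.        ]]), 'T_tool_cam': array([[ 1.29445854e-03,  9.45367339e-01,  3.26004478e-01,
         8.28975279e-02],
       [ 9.99999111e-01, -1.11915767e-03, -7.25273124e-04,
        -4.42347990e-04],
       [-3.20799113e-04,  3.26005127e-01, -9.45367947e-01,
        -1.40820336e-01],
       [ 0.00000000e+00,  0.00000000e+00,  0.00000000e+00,
         1.00000000e+00]])}
0.1 [[-0.928  0.374 -0.001]
 [ 0.374  0.928 -0.002]
 [ 0.    -0.002 -1.   ]] 0.08552208587128339
```

View pics/top0.png

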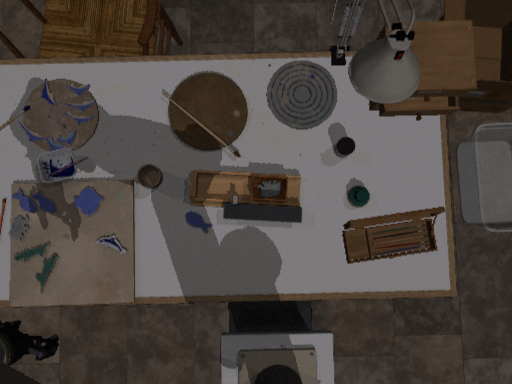

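View pics/scene0.png

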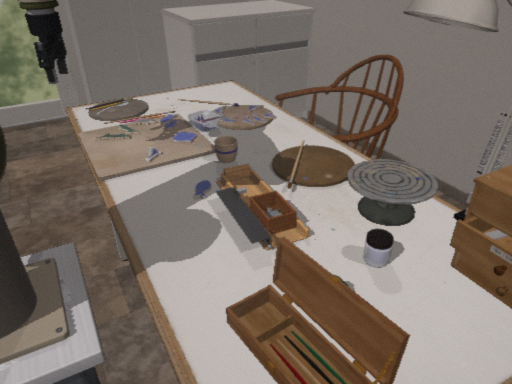

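Top view: the chute runs from about px (190,188) to (301,190), with the treadle at (224–301, 213) and the tray near (275,188). In the scene view the tray is near (272,213) and the treadle near (243,215). I'll enlarge both.

Run:
```python
import cv2,numpy as np
a=cv2.imread("pics/top0.png")[160:230,180:312]; b=cv2.imread("pics/scene0.png")[155:250,205:315]
a=cv2.resize(a,None,fx=5,fy=5,interpolation=2); cv2.imwrite("pics/topc.png",np.clip(a*1.8,0,255).astype('u1'))
b=cv2.resize(b,None,fx=6,fy=6,interpolation=2); cv2.imwrite("pics/scenec.png",np.clip(b*1.3,0,255).astype('u1'))
```

```text
(no output)
```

View pics/topc.png

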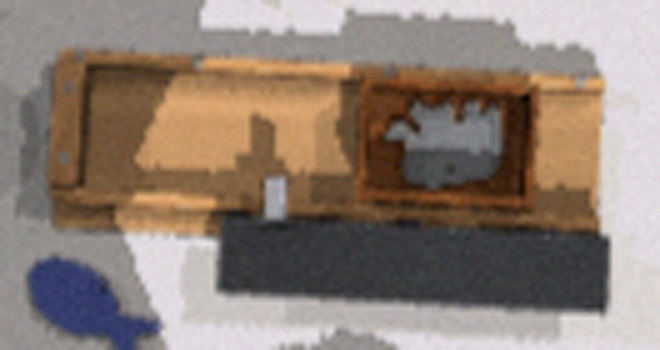

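View pics/scenec.png

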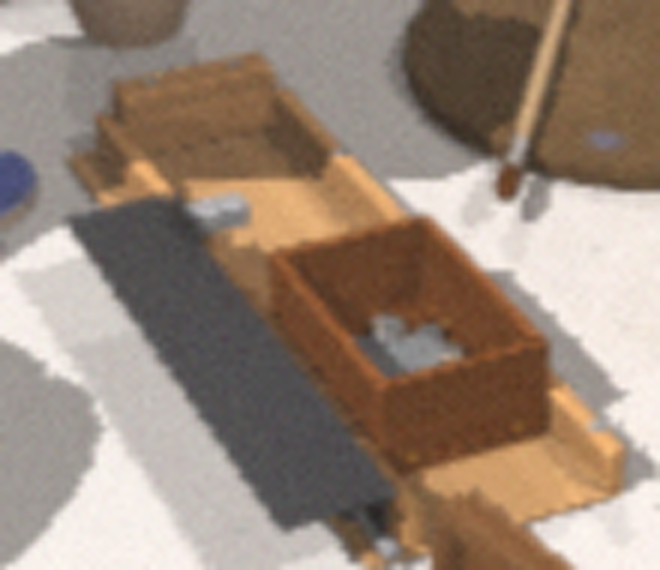

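Top crop: treadle corners are at about (218,220), (609,235), (606,312), (217,290). The tray rim corners are at (362,78), (537,85), (530,210), (355,200), and there is roughly 35 mm of chute free behind the tray. Scene crop: the same corners are at treadle (185,198), (390,498), (288,530), (72,217) and tray (425,218), (550,345), (383,383), (272,255). Next I'll triangulate them.

```bash
cat > h.py <<'E'
import numpy as np
from cell import arm
def ray(n,p):
    c=arm.get_calibration(n);K=c["mtx"];T=c["extrinsics"]
    d=np.array([(p[0]-K[0,2])/K[0,0],-(p[1]-K[1,2])/K[1,1],-1.]); d=T[:3,:3]@d
    return T[:3,3],d/np.linalg.norm(d)
def plane(n,p,z):
    o,d=ray(n,p); return o+d*(z-o[2])/d[2]
def tri(p,q):
    A=0;b=0;L=[ray("top",p),ray("scene",q)]
    for o,d in L: M=np.eye(3)-np.outer(d,d);A=A+M;b=b+M@o
    x=np.linalg.solve(A,b); return x,[round(1e3*np.linalg.norm((np.eye(3)-np.outer(d,d))@(x-o)),1) for o,d in L]
E
python3 - <<'E'
from h import *
t=lambda x,y:(180+(x+.5)/5-.5,160+(y+.5)/5-.5)
s=lambda x,y:(205+(x+.5)/6-.5,155+(y+.5)/6-.5)
T=[(218,220),(609,235),(606,312),(217,290)];S=[(185,198),(390,498),(288,530),(72,217)]
R=[(362,78),(537,85),(530,210),(355,200)];Q=[(425,218),(550,345),(383,383),(272,255)]
for nm,A,B,h in(("treadle",T,S,.036),("tray",R,Q,.046)):
    a=np.array([plane("top",t(*p),h) for p in A]);b=np.array([plane("scene",s(*p),h) for p in B])
    print(nm);print(np.round(1e3*np.c_[a[:,:2],b[:,:2]],0))
    for p,q in zip(A,B): x,r=tri(t(*p),s(*q));print((1e3*x).round(1),r)
    for m in(a,b): e=m-np.roll(m,-1,0); print("sides",(1e3*np.linalg.norm(e,axis=1)).round(),"yaw x", np.degrees(np.arctan2(*(m[0]+m[3]-m[1]-m[2])[1::-1])).round(2))
    print("mean",(a.mean(0)*1e3).round(1),(b.mean(0)*1e3).round(1))
for n,p,h in(("tooth",(275,178),.044),("stop",(83,68),.036),("stop",(80,188),.036),("entry",(601,80),.022),("entry",(598,232),.022),("leftfar",(60,52),.03),("leftnear",(52,228),.022)): print(n,(1e3*plane("top",t(*p),h)).round(1))
E
```

```text
treadle
[[519. 141. 527. 130.]
 [505. -80. 501. -82.]
 [462. -77. 463. -80.]
 [479. 142. 482. 139.]]
[524.7 138.7  31.6] [np.float64(6.1), np.float64(6.1)]
[504.  -79.3  33.2] [np.float64(1.4), np.float64(1.4)]
[463.  -77.3  33.9] [np.float64(1.2), np.float64(1.2)]
[480.9 141.5  34.8] [np.float64(1.6), np.float64(1.6)]
sides [221.  43. 219.  39.] yaw x 85.95
sides [213.  38. 220.  47.] yaw x 84.01
mean [491.3  31.6  36. ] [493.2  26.7  36. ]
tray
[[596.  58. 595.  54.]
 [590. -41. 589. -44.]
 [520. -35. 525. -35.]
 [528.  63. 531.  60.]]
[597.   57.4  43.5] [np.float64(0.3), np.float64(0.3)]
[590.8 -41.2  43.6] [np.float64(0.4), np.float64(0.4)]
[521.8 -35.8  47.4] [np.float64(2.5), np.float64(2.5)]
[529.6  62.2  44.7] [np.float64(2.1), np.float64(2.1)]
sides [99. 71. 98. 69.] yaw x 85.86
sides [98. 65. 95. 65.] yaw x 86.59
mean [558.5  11.2  46. ] [560.1   8.5  46. ]
tooth [541.2 107.7  44. ]
stop [607.1 216.1  36. ]
stop [538.8 218.5  36. ]
entry [595.1 -79.4  22. ]
entry [507.8 -74.9  22. ]
leftfar [617.5 229.9  30. ]
leftnear [517.4 236.7  22. ]
```

```bash
cat >> h.py <<'E'
O=np.array([.567,.1053]);a=np.radians(85.8)
X=np.array([np.cos(a),np.sin(a)]);Y=np.array([-X[1],X[0]])
W=lambda x,y,z:np.r_[O+X*x/1e3+Y*y/1e3,z/1e3]
def C(p): d=np.asarray(p)[:2]-O; return np.round(np.r_[d@X,d@Y,p[2]]*1e3,1) if not np.isscalar(d) else 0
R=np.c_[np.r_[X,0],np.r_[-Y,0],[0,0,-1.]]
def st(m=""): print(m,"t%.1f"%arm.get_time(),C(arm.get_eef_pos()),"F chute", (np.array([np.r_[X,0],np.r_[Y,0],[0,0,1]])@arm.get_force()).round(1))
E
python3 - <<'E'
from h import *
import cv2
print(np.linalg.det(R),arm.solve_ik(W(-165,42,150),R))
arm.movep(W(-165,42,130),R); st()
arm.move_straight(W(-165,42,65),.1); st()
print(arm.get_ee_rot()-R)
cv2.imwrite("pics/w1.png",arm.read_camera("wrist"));st()
E
```

```text
1.0 [-2.08443601e-01 -4.34173383e-02  1.81749092e+00 -4.44089210e-16
  1.36751907e+00 -1.35139772e-01]
 t2.5 [-164.2   41.8  130.2] F chute [1.  0.1 1.1]
 t3.3 [-165.    41.6   65.5] F chute [ 0.3 -0.2  0.7]
[[-1.23693937e-04  8.83594568e-06  6.91686715e-04]
 [ 9.06744969e-06  1.23801896e-04 -1.80134865e-04]
 [-1.29080444e-04  7.03005918e-04  2.55439573e-07]]
 t3.4 [-165.1   41.3   65.9] F chute [ 0.  -0.6  0.6]
```

View pics/w1.png

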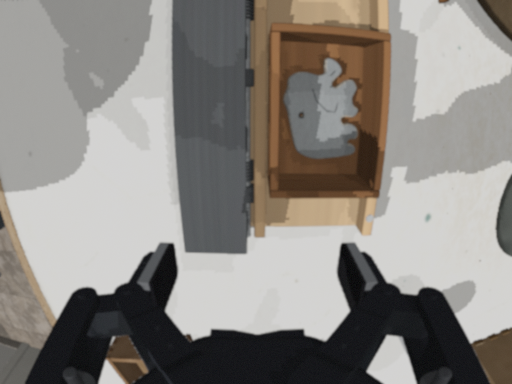

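Wrist view: the treadle's near corners are at (185,252) and (247,252), the tray's back rim at (270,196)–(379,196), and the wall ends at (254,237) and (372,235). The fingertips are at about (172,245) and (345,245).

Run:
```python
from h import *
c=arm.get_calibration("wrist");K=c["mtx"];T=c["T_tool_cam"]
P=arm.get_eef_pos();Rt=arm.get_ee_rot()
def wp(p,z):
    v=np.array([p[0]-K[0,2],p[1]-K[1,2]]);r=np.hypot(*v);th=r/K[0,0]
    d=np.r_[np.sin(th)*v/r*[1,-1],-np.cos(th)]
    o=P+Rt@T[:3,3];d=Rt@T[:3,:3]@d
    return C(o+d*(z/1e3-o[2])/d[2])
for n,p,z in(("tr out",(185,252),36),("tr in",(247,252),36),("trayback L",(270,196),46),("trayback R",(379,196),46),("trayfront L",(272,25),46),("wallL in",(266,237),22),("wallR in",(361,235),22),("tipB in",(177,245),78),("tipB out",(155,243),78),("tipA in",(340,245),78),("tipA out",(368,243),78)):print(n,wp(p,z))
```

```text
tr out [-188.5   89.3   36. ]
tr in [-187.4   46.7   36. ]
trayback L [-143.3   32.5   46. ]
trayback R [-143.6  -34.9   46. ]
trayfront L [-47.5  32.3  46. ]
wallL in [-183.6   33.6   22. ]
wallR in [-183.6  -36.6   22. ]
tipB in [-158.1   81.    78. ]
tipB out [-157.5   93.    78. ]
tipA in [-158.1   -2.6   78. ]
tipA out [-157.7  -18.1   78. ]
```

```bash
cat >> h.py <<'E'
O=O-.002*Y+.0012*X
E
python3 - <<'E'
from h import *
import cv2
print(arm.move_straight(W(-165,42,42),.08,max_force=6));st()
z=42
while z>2:
    z-=4
    r=arm.move_straight(W(-165,42,z),.04,max_force=14);st(z)
    if r: break
cv2.imwrite("pics/w2.png",arm.read_camera("wrist"))
E
```

```text
False
 t3.8 [-164.9   42.8   41. ] F chute [0.7 0.8 0.7]
38 t4.1 [-165.    42.1   37.9] F chute [-0.5  0.5  0.5]
34 t4.3 [-165.    42.3   33.7] F chute [ 0.4 -0.4  0.6]
30 t4.6 [-165.    42.3   29.6] F chute [0.1 0.  0.1]
26 t4.8 [-165.    42.3   25.6] F chute [-0.4  0.6  0.6]
22 t5.1 [-165.1   41.9   21.9] F chute [-0.7  0.4  2.3]
18 t5.3 [-165.1   42.4   17.9] F chute [-0.1  4.1  5.5]
14 t5.6 [-165.    43.1   13.7] F chute [-0.3  5.5  6.8]
10 t5.8 [-165.    44.3    9.2] F chute [-1.3 10.7  8.4]
6 t6.1 [-164.9   44.9    4.8] F chute [-1.8 10.2  6.4]
2 t6.3 [-164.9   45.7    0.4] F chute [-1.3 11.9  5.4]
```

View pics/w2.png

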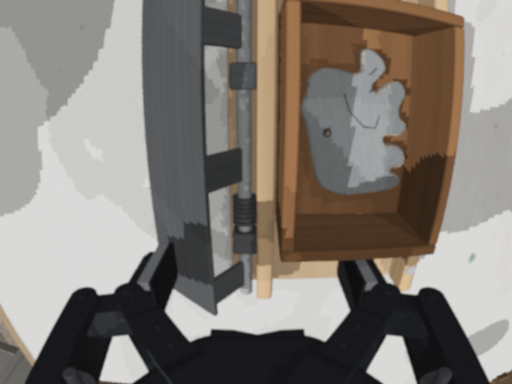

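The wrist view shows the treadle tilted outward, with its inner edge at (207,200) and the hinge rod at (245,200). Finger A is behind the tray at about (355,265). I'll check the gate angle from that edge.

```bash
cat >> h.py <<'E'
def wp(p,z):
    c=arm.get_calibration("wrist");K=c["mtx"];T=c["T_tool_cam"];P=arm.get_eef_pos();Rt=arm.get_ee_rot()
    v=np.array([p[0]-K[0,2],p[1]-K[1,2]]);r=np.hypot(*v);th=r/K[0,0]
    d=np.r_[np.sin(th)*v/r*[1,-1],-np.cos(th)]
    o=P+Rt@T[:3,3];d=Rt@T[:3,:3]@d
    return C(o+d*(z/1e3-o[2])/d[2])
E
python3 - <<'E'
from h import *
for th in(.45,.55,.62,.68):
    s,c=np.sin(th),np.cos(th)
    print(th,"inner exp y%.1f"%(50+27*s),wp((207,200),9+27*c),"outer exp y%.1f"%(50+27*s+42*c),wp((155,200),9+27*c-42*s))
print(wp((245,200),9),wp((280,250),46),wp((437,250),46))
E
```

```text
0.45 inner exp y61.7 [-124.8   64.    33.3] outer exp y99.6 [-132.4   93.1   15. ]
0.55 inner exp y64.1 [-125.3   64.2   32. ] outer exp y99.9 [-134.4   95.    10.1]
0.62 inner exp y65.7 [-125.7   64.4   31. ] outer exp y99.9 [-135.8   96.4    6.6]
0.68 inner exp y67.0 [-126.1   64.6   30. ] outer exp y99.6 [-137.    97.6    3.6]
[-134.3   50.2    9. ] [-139.6   35.5   46. ] [-143.2  -33.2   46. ]
```

Run:
```python
from h import *
for z in(0,-2,-3.5,-5):
    r=arm.move_straight(W(-165,42,z),.04,max_force=15);st(z)
    F=arm.get_force()
    if r or np.linalg.norm(F)>24: break
```

```text
0 t6.6 [-165.    45.7   -1. ] F chute [-0.9 15.3 12.1]
-2 t6.9 [-165.    45.5   -1.9] F chute [-1.2 20.3 26. ]
```

Fz jumped, so the gate is at its stop. Next I push in segments, keeping the press force in band.

Run:
```python
from h import *
import cv2
z=-1.2
arm.move_straight(W(-160,42,z),.03);st(z)
for x in(-130,-100,-70,-45,-20,-8):
    r=arm.move_straight(W(x,42,z),.06,max_force=20);st((x,z,r))
    f=arm.get_force()[2]
    z+= -.6 if f<11 else (.6 if f>22 else 0)
    if r: break
cv2.imwrite("pics/w3.png",arm.read_camera("wrist"))
```

```text
-1.2 t7.2 [-161.2   45.3   -1.2] F chute [-8.  18.1 20.1]
(-130, -1.2, False) t7.8 [-131.6   45.    -0.9] F chute [-9.3 19.  23.3]
(-100, -0.6, False) t8.5 [-101.3   44.8   -0.5] F chute [-8.9 16.6 20.4]
(-70, -0.6, False) t9.1 [-71.3  44.8  -0.5] F chute [-10.   15.9  22.4]
(-45, 0.0, False) t9.7 [-45.9  44.6  -0.1] F chute [-6.2 14.7 16.9]
(-20, 0.0, False) t10.3 [-20.8  44.6  -0.1] F chute [-6.4 13.9 17.2]
(-8, 0.0, False) t10.6 [-8.9 44.5 -0. ] F chute [-5.8 14.6 17.8]
```

View pics/w3.png

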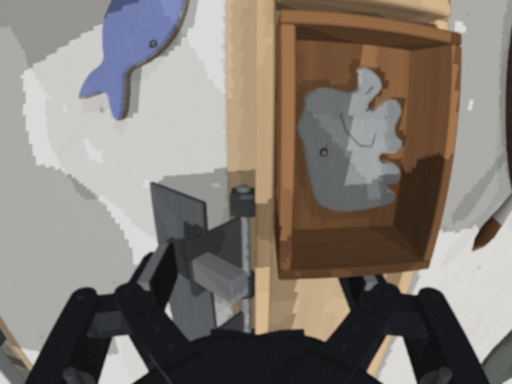

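The tray is nearly at the stop (its front rim is near row 20). The tooth at (220,275) is swung well outside the wall, and the elephant is lying flat. I'll finish gently with a force limit.

Run:
```python
from h import *
import cv2
r=arm.move_straight(W(9,42,0),.02,max_force=9);st(r)
cv2.imwrite("pics/w4.png",arm.read_camera("wrist"))
cv2.imwrite("pics/t4.png",arm.read_camera("top"))
```

```text
True t11.2 [-0.3 45.   0.2] F chute [-2.2  3.1  8.7]
```

View pics/w4.png

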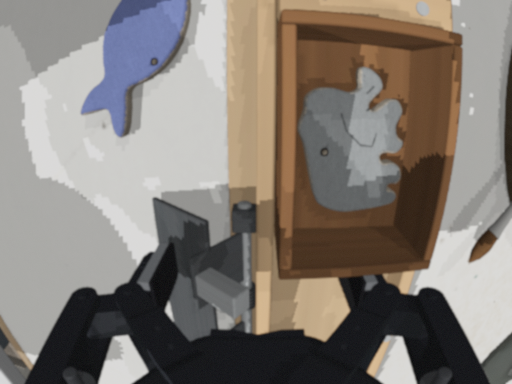

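Run:
```python
from h import *
arm.hold(.15);st()
p=arm.get_eef_pos()
print("tray front rim/back rim L",wp((281,12),46),wp((280,277),46),wp((425,268),46),"stop face?",wp((440,22),36))
for x in(1.5,3,4.5,6):
    r=arm.move_straight(W(x,42,0),.02);st((x,r))
    f=arm.get_force()
    if f@np.r_[X,0]<-18: break
```

```text
t11.5 [-0.3 44.9  0.2] F chute [-2.7  3.6  9.5]
tray front rim/back rim L [107.8  36.1  46. ] [12.7 34.3 46. ] [ 12.9 -30.   46. ] stop face? [114.9 -27.5  36. ]
(1.5, False) t11.8 [-0.3 44.5 -0.1] F chute [-11.1  13.8  17.9]
(3, False) t12.1 [-0.2 44.6 -0.1] F chute [-18.9  15.7  20.1]
```

Run:
```python
from h import *
import cv2
arm.move_straight(W(-10,42,0),.04);st()
arm.move_straight(W(-10,42,50),.06);st()
arm.move_straight(W(-10,42,110),.12);st()
arm.move_straight(W(-70,42,160),.12);st()
a=arm.read_camera("wrist");b=arm.read_camera("top")[160:230,180:312]
b=cv2.resize(b,(512,272),interpolation=2);b=np.clip(b*1.6,0,255).astype('u1')
cv2.imwrite("pics/end.png",cv2.resize(np.r_[a,b],None,fx=.9,fy=.9))
```

```text
t12.6 [-8.7 44.1  0.2] F chute [ 5.7 12.3 14.6]
 t13.6 [-10.1  42.4  49.5] F chute [-0.7 -0.1 -0.4]
 t14.2 [-10.   42.3 109.5] F chute [-0.5  0.1  0.1]
 t15.0 [-69.9  42.3 159.6] F chute [0.3 0.6 0.7]
```

View pics/end.png

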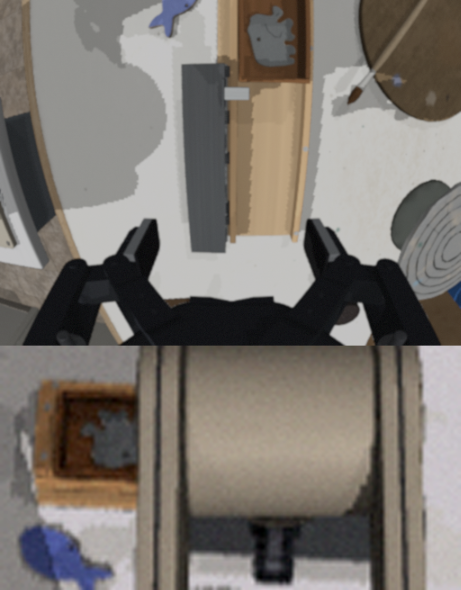

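The gate is shut, with the tooth at (237,93) behind the tray's back rim at row 82. The tray sits against the stop with the elephant inside, and the fish hasn't moved.

```bash
python3 -c "
from cell import arm
print(arm.finish_job())"
```

```text
the job is handed in; nothing more can be done
None
```

I handed the job in at about 15 s: the tray is home against the end stop with the elephant in it, and the gate was held fully open while the tray passed and then sprang shut behind it.

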